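# Set the steel plate overhanging the block

### The job

Get the flat steel plate ready for hanging magnets: push it along the top of the dark wooden block with the fingers, never lifting it, until the end with the hole sticks out 50 mm past the block's far edge (the long edge facing away from the robot), give or take 8 mm, with the plate square to that edge. Leave the plate lying flat on the block with the fingers clear of it, and leave everything else where it is, including the magnet and the brass bob on the block.

Things in the scene. Friction and masses are not known exactly. Their poses are not given: they have to be found in the camera images.
- block: Dark wooden block fixed to the counter, 260 mm (its x) by 320 mm (its y) by 60 mm high, standing flat on the counter (its top is 60 mm above the counter). Origin at the centre of its underside. Its x axis is level and points away from the robot towards the far edge that the plate must overhang; z up. Its place and yaw vary.
- block_edge (a point): Middle of the block's far top edge (130 mm along the block's x from its centre, at the top face), axes as the block's: x points outwards past the edge, y runs along the edge.
- plate: Bare steel plate, loose, flat on the block: 150 mm (its x) by 100 mm (its y) by 6 mm, about 0.7 kg (2 to 8 N to push). Origin at the centre of its underside; x points to the end with a 12 mm round hole (20 mm from that end), towards the far edge. It starts wholly on the block, up to 0.2 rad askew; its other end, 75 mm back along x, has 55 mm or more of bare block top behind it.
- plate_end (a point): Middle of the plate's end with the hole, half-way up its thickness (75 mm along the plate's x from its origin), axes as the plate's. The overhang is this point's x in the frame of block_edge.
- bar_magnet: Grey bar magnet, 75 (its x) by 20 by 12 mm, loose, lying on the block to one side of the plate, roughly along the block's x. Origin at the centre of its underside. To be left alone.
- bob: Brass bob, 28 mm across and 42 mm tall, loose, standing on the block on the plate's other side. Origin at the centre of its underside. To be left alone.
- horseshoe: Rusted iron horseshoe magnet, about 81 by 72 by 12 mm, lying loose on the counter beside the block. Origin at the centre of its round bend, underside. To be left alone.
- disc_stack: Stack of neodymium discs in a clear sleeve, 29 mm across and 38 mm tall, standing loose on the counter beside the block. Origin at the centre of its underside. To be left alone.
- compass: Brass pocket compass, 52 mm across and 12 mm high, lying loose on the counter beside the block. Origin at the centre of its underside. To be left alone.
- jar: Closed glass jar, 60 mm across and 75 mm tall, standing loose on the counter beside the block. Origin at the centre of its underside. To be left alone.
Not all that is in view belongs to the job. Leave any green or pink look-alike of the plate alone.

How it is judged:
At the end, for the whole second after the job is handed in: The plate lies flat and at rest on the block, its hole end 42 to 58 mm past the far edge, square to the edge within 0.12 rad (7 degrees), and no bystander is more than 15 mm from where it stood (x of plate_end in the frame of block_edge between 0.042 and 0.058 m and angle between the x axis of plate and the x axis of block, either way round below 0.12 rad and angle between plate's own z axis and vertical below 0.04 rad and z of plate in the frame of block_edge between -0.003 and 0.003 m and linear speed of plate below 0.01 m/s and distance of each of bar_magnet, bob, horseshoe, disc_stack, compass, jar from where it was at the start of the episode below 0.015 m); the robot touches nothing.
It fails at once if the plate is lifted off the block or tipped (z of plate in the frame of block_edge above 0.008 m or angle between plate's own z axis and vertical above 0.12 rad).
It fails at once if the plate drops off the block (z of plate in the frame of block_edge below -0.01 m).
It fails at once if a bystander on the block is moved more than 15 mm or tipped (distance of any of bar_magnet, bob from where it was at the start of the episode above 0.015 m or angle between any of bar_magnet, bob's own z axis and vertical above 0.5 rad).
It fails at once if a bystander on the counter is moved more than 15 mm or tipped (distance of any of horseshoe, disc_stack, compass, jar from where it was at the start of the episode above 0.015 m or angle between any of horseshoe, disc_stack, compass, jar's own z axis and vertical above 0.5 rad).
It also fails if it takes over 38 s, if anything falls off the work surface, if the arm or the gripper's body presses on something with over 40 N, if the wrist force passes 120 N, or if a joint passes its speed limit or range.

### The arm

A 6-joint arm with a two-finger parallel gripper is mounted at the origin on the work surface. World frame = base frame: x ahead of the robot, y to its left, z up, the work surface at z = 0. Lengths are in m, angles in rad, forces in N, time in s.
With the tool pointing down it reaches from about 0.375 to 0.9 m from the base axis. Payload 3.1 kg.
Tool frame: the origin (TCP) lies midway between the tips of the shut fingers; the grasp point (between the pads) lies 19 mm behind it; z points along the fingers, y is the line along which they close (so a half turn about z gives the same grasp; the last joint's range is limited). The gripper opens to 85 mm and grips with 20 to 120 N. Pads are 22 mm wide; open, the fingers measure 114 mm over their backs; the gripper's body (76 mm by 85 mm) begins 54 mm behind the grasp point. The pads swing forward as they close: fully open they stand 13 mm farther back than shut.
Start: joints at [-1.29, 0.527, 1.433, -0, 1.181, -0.178], TCP at [0.277, -0.56, 0.231] pointing down, gripper open.
Joint ranges: [-3.08, 3.08], [-0.75, 2.2], [0.22, 2.44], [-1.43, 4.57], [0, 2.65], [-2.85, 2.85]. Speed limits (rad/s): [2.79, 2.79, 3.14, 3.14, 3.14, 3.14].

### API

Orientations are given as a unit quaternion [x, y, z, w].
In Python, from station import manip gives the robot as it stands.
- The arm moves only by the tool move_arm, never from a script. Its argument "increments" is a list that holds one entry, the list of rows, each a list of 5 numbers: the gripper's target within -1 to 1 (shut at 1, half-way at 0, fully open at -1), then the shift along the world's x, y, z in m, then the turn about the world's z in degrees. In form: [[[fingers, dx, dy, dz, twist], ...]]. A call has 1 to 8 rows; each row shifts and turns the commanded pose from where the row before left it; what a row does not reach is not made up. A row lasts 1/10 s, in which the tool goes at most 50 mm and 8.59 degrees, less where a joint would pass 70% of its speed; a pose out of reach is approached as far as the arm can. A call with a gripper value outside its range is refused whole. The fingers move at their own pace and stop on an object; "newtons" is the grip in N (left out, the last holds). Time passes only in rows, so rows that do not move let the fingers close. It gives the time, the measured TCP pose, the force, the opening and the grip force at its end, in the units of the state.
- manip.sense(): the state, without advancing time (a new reading comes with each control period).
- manip.snapshot(name): name is "side" or "top" or "wrist"; returns a dict with "img" (480x640x3 uint8, red, green, blue), "fx", "fy", "cx", "cy" (pixels), "world_to_cam" (4x4, takes a point from world to camera coordinates); the wrist camera has in their place "tool_from_camera" (4x4, takes a point from camera to tool coordinates, whose origin is the TCP and whose axes are the flange's). Camera axes: x right, y down, z forward; pixel columns grow to the right and rows downward; lengths in m; the calibration is good to about 2 mm. A picture is of the moment at which its call begins: read the wrist's pose just before it. There is no depth.
- manip.sign_off(): hands the job in; it is judged then, once.
Trained networks look in the newest picture that a camera, given by its name, has taken for a name from the list of things; names that differ only in an ending like _2 or _b are one class to them, and where a whole thing is asked for, a point or a joint stands for the part that bears it (a point fixed in the world has none). Each returns a list of dicts, best first, with "confidence" (0 to 1); they miss things now and then, are a little off and sometimes report something else, mostly with a low value. They report only what shows in the picture. A call takes as long as a camera call. They do not tell look-alikes from the thing itself.
- manip.spot_in(label, camera): "xyz" ([x, y, z] in m, in world coordinates, good to about 4 mm: the middle of the surface that is visible of it).
- manip.mark_of(label, camera): "xyz" ([x, y, z] in m, in world coordinates, good to about 4 mm: a listed point, or the origin of a listed thing).
The state is a dict: "t": time; "q": joint angles; "qd": joint speeds; "tau": joint torques, N m; "tcp_pos": TCP position; "tool_rot": TCP orientation; "force": force on the tool from outside, world axes, zero at the start; "ft_torque": the same for the moment, N m; "finger_gap": opening from 0.0 (shut) to 1.0 (fully open); "gripper_force": force on a finger pad.
Only numpy, scipy, OpenCV 4.12 (cv2) and the standard library are available. Lean on these libraries where they do the work, as an engineer would, in place of code of your own. Each camera call takes 0.05 s, during which the arm holds its last target. There are 200 camera calls.

## Working session

There is one attempt and no reset: what is moved stays moved. The work goes in short steps, Python scripts to look and compute and a tool call to move; the robot and the scene stay as the last step left them, time stands still between calls to the robot, and variables do not carry over. Pictures are saved under pics/ and viewed, at most 10 in all, crops included, and the job is handed in when it is done.

Besides the shell and the picture viewer there is one more tool, called after "Call:" in YAML: its name, and indented under it one key for each argument. move_arm: Moves the arm, as the interface text tells. Its arguments: {"type":"object","properties":{"increments":{"type":"array","items":{"type":"array","items":{"type":"array","items":{"type":"number"}}}},"newtons":{"type":"number"}},"required":["increments"]}

```bash
mkdir -p pics; python3 - <<'E'
from station import manip
import cv2
for c in ["top","side"]:
    s=manip.snapshot(c); cv2.imwrite(f"pics/{c}0.png",s["img"][:,:,::-1])
    print(c,s["fx"],s["cx"],s["cy"],s["world_to_cam"].tolist() if hasattr(s["world_to_cam"],'tolist') else s["world_to_cam"])
for n in ["plate","plate_end","block","block_edge","bar_magnet","bob"]:
    print(n,[(d["xyz"],d["confidence"]) for d in manip.mark_of(n,"top")])
s=manip.sense();print(s["t"],s["tcp_pos"],s["tool_rot"],s["force"])
E
```

```text
top 516.1139619319382 321.8228539203042 246.84100056426755 [[-0.005917455176406914, -0.9999249978208054, -0.010722987330861772, 0.08921209899746946], [-0.9989889122226002, 0.006389134151155377, -0.04450092382304235, 0.48657541966836393], [0.044566096761337486, 0.010448813227402804, -0.9989517932921479, 1.3215442516951892], [0.0, 0.0, 0.0, 1.0]]
side 479.5681341568414 320.98608174995974 244.3515503766345 [[-0.6873972289488619, -0.7262418529031033, -0.007603994035601976, 0.41662044721990127], [-0.5169267491526093, 0.4965785304821726, -0.6972779209717469, 0.28438740097234316], [0.5101683894989394, -0.4753762027658028, -0.7167605459287117, 1.0637330557486713], [0.0, 0.0, 0.0, 1.0]]
plate [([0.3014, 0.4207, -0.0012], 0.97), ([0.3158, -0.3011, 0.0012], 0.83), ([0.65, -0.2576, 0.0021], 0.78), ([0.5593, 0.0741, 0.0549], 0.7), ([0.6139, 0.5779, 0.0015], 0.65)]
plate_end [([0.6401, -0.1844, -0.0014], 0.93), ([0.6302, 0.0903, 0.0596], 0.76), ([0.2722, -0.2348, 0.0048], 0.76), ([0.6803, 0.5543, 0.0006], 0.67), ([0.3149, 0.3496, 0.0035], 0.6)]
block []
block_edge [([0.6528, 0.1034, 0.0585], 0.86)]
bar_magnet [([0.56, -0.0511, 0.0583], 0.55)]
bob [([0.4476, 0.177, 0.0629], 0.67)]
0.4 [ 0.27677977 -0.5602431   0.23116832] [ 9.73807130e-01  2.27375574e-01 -1.30360374e-05 -1.44030166e-04] [-0.41764789  0.09641437 -0.41446852]
```

View pics/top0.png

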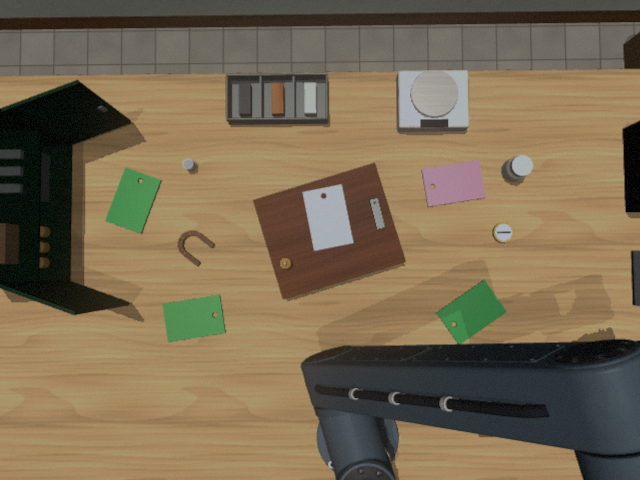

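View pics/side0.png

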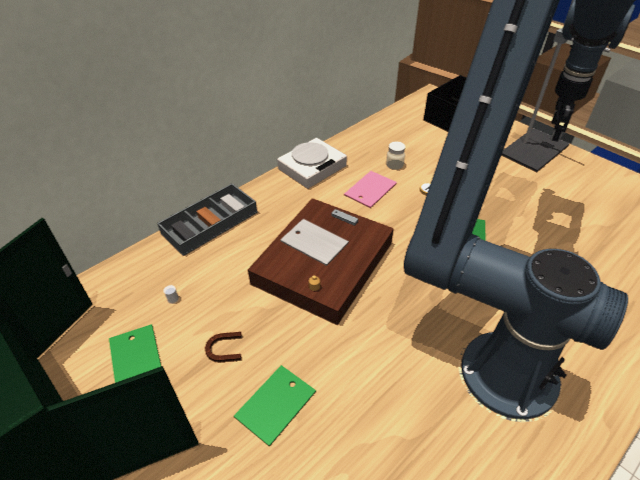

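The top view shows the block, with corners near (254,200), (376,164), (404,262) and (284,297). The bare steel plate is on it at (328,217), the bob at (285,263) and the magnet at (377,213). Plate candidates are green (133,200), green (195,318), green (471,311), pink (453,184) and silver (328,217). Only the silver one is bare steel and on the block, so I'll confirm it in a crop and measure it.

```bash
cat > h.py <<'E'
import numpy as np, cv2
from station import manip
def back(s,uv,z):
    M=np.array(s["world_to_cam"]);R,t=M[:3,:3],M[:3,3];c=-R.T@t
    uv=np.atleast_2d(uv).astype(float)
    d=np.c_[(uv[:,0]-s["cx"])/s["fx"],(uv[:,1]-s["cy"])/s["fy"],np.ones(len(uv))]@R
    return (c+d*((z-c[2])/d[:,2])[:,None])[:,:2]
def biggest(m):
    cs,_=cv2.findContours(m.astype(np.uint8),cv2.RETR_EXTERNAL,cv2.CHAIN_APPROX_NONE)
    return max(cs,key=cv2.contourArea)
def rect(s,c,z):
    w=back(s,c[:,0,:],z); r=cv2.minAreaRect((w*1000).astype(np.float32))
    return r[0],r[1],cv2.boxPoints(r).round(1).tolist()
def plate_mask(img):
    h=cv2.cvtColor(img,cv2.COLOR_RGB2HSV); m=(h[...,1]<60)&(h[...,2]>120)
    k=np.zeros_like(m); k[120:290,240:365]=1
    return m&k
E
python3 - <<'E'
from h import *
s=manip.snapshot("top");i=s["img"]
print("plate",rect(s,biggest(plate_mask(i)),.066))
m=(i[...,0].astype(int)<125)&(i[...,0]>i[...,2]+8); k=np.zeros_like(m);k[150:310,245:415]=1
c=biggest(m&k); print("block",rect(s,c,.06)); 
p=cv2.approxPolyDP(cv2.convexHull(c),5,True)[:,0]; print(p.tolist(),(back(s,p,.06)*1000).round().tolist())
mg=cv2.inRange(i,(120,120,120),(255,255,255))>0; kk=np.zeros_like(mg);kk[190:235,362:392]=1
print("mag",rect(s,biggest(mg&kk),.072)); print("bob",back(s,[[285,263]],.1))
d=i[150:310,240:420].copy(); cv2.drawContours(d,[c-[240,150]],-1,(255,255,0),1)
cv2.imwrite("pics/crop.png",cv2.resize(d,None,fx=4,fy=3.7)[:592,:,::-1])
E
```

```text
plate ((558.7986450195312, 71.42909240722656), (151.03399658203125, 101.37325286865234), [[475.1000061035156, 107.0999984741211], [494.1000061035156, 7.5], [642.5, 35.79999923706055], [623.5, 135.39999389648438]])
block ((522.1356811523438, 67.746826171875), (267.87725830078125, 320.57373046875), [[347.79998779296875, 182.8000030517578], [439.8999938964844, -124.30000305175781], [696.5, -47.29999923706055], [604.4000244140625, 259.79998779296875]])
[[374, 163], [404, 265], [283, 298], [253, 200]] [[694.0, -46.0], [439.0, -118.0], [359.0, 183.0], [603.0, 257.0]]
mag ((567.0872192382812, -50.577392578125), (73.33291625976562, 17.988025665283203), [[529.2999877929688, -50.29999923706055], [533.5, -67.80000305175781], [604.7999877929688, -50.79999923706055], [600.7000122070312, -33.29999923706055]])
bob [[0.44476201 0.17422529]]
```

View pics/crop.png

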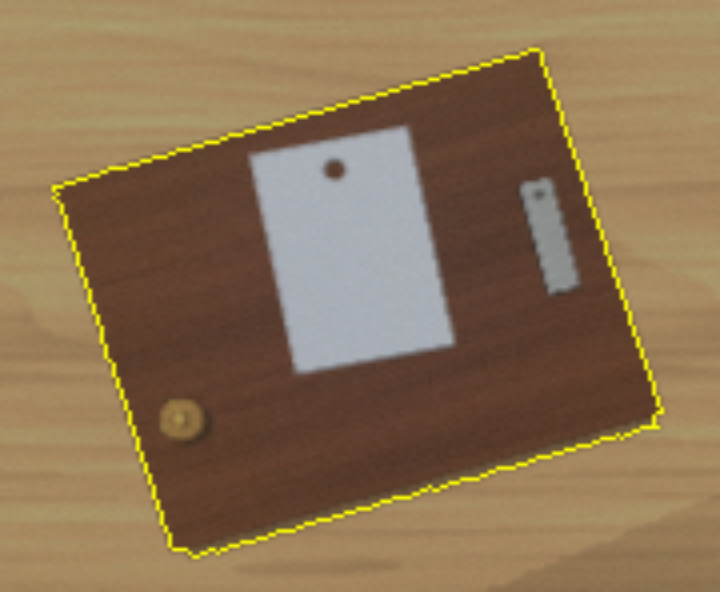

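The crop confirms it: the bare steel plate on the block, hole end at the top (335,168 in the crop). The block's yaw is about 16.6° and the plate's about 10.8°. The overhang is now about -23 mm, so the push is about 73 mm. I'll square the two half-open fingers to the block and push from behind the plate, starting at about (0.454, 0.048).

Call:
move_arm:
  increments:
    - [[0,0.011,0.038,0,-1.2],[0,0.011,0.038,0,-1.2],[0,0.011,0.038,0,-1.2],[0,0.011,0.038,0,-1.2],[0,0.011,0.038,0,-1.2],[0,0.011,0.038,0,-1.2],[0,0.011,0.038,0,-1.2],[0,0.011,0.038,0,-1.3]]

```text
t: 1.25
tcp_pos: [0.3651, -0.255, 0.2316]
tool_rot: [0.99, 0.144, 0.0, 0.0]
force: [1.0, -0.3, -0.9]
finger_gap: 0.498
gripper_force: 0.0
```

Call:
move_arm:
  increments:
    - [[0,0.011,0.038,0,0],[0,0.011,0.038,0,0],[0,0.011,0.038,0,0],[0,0.011,0.038,0,0],[0,0.011,0.038,0,0],[0,0.011,0.038,0,0],[0,0.011,0.038,0,0],[0,0.011,0.038,0,0]]

```text
t: 2.05
tcp_pos: [0.4533, 0.0493, 0.2317]
tool_rot: [0.99, 0.144, 0.0, 0.0]
force: [1.0, 0.0, -0.1]
finger_gap: 0.496
gripper_force: 0.0
```

Call:
move_arm:
  increments:
    - [[0,0,0,-0.03,0],[0,0,0,-0.03,0],[0,0,0,-0.03,0],[0,0,0,-0.03,0],[0,0,0,-0.01,0],[0,0,0,0,0],[0,0,0,0,0]]

```text
t: 2.75
tcp_pos: [0.4536, 0.0475, 0.102]
tool_rot: [0.99, 0.144, 0.001, 0.0]
force: [0.6, -0.8, -0.6]
finger_gap: 0.503
gripper_force: 0.0
```

Call:
move_arm:
  increments:
    - [[0,0,0,-0.015,0],[0,0,0,-0.015,0],[0,0,0,-0.006,0],[0,0,0,-0.002,0],[0,0,0,0,0],[0,0,0,0,0]]

```text
t: 3.35
tcp_pos: [0.4534, 0.0476, 0.064]
tool_rot: [0.99, 0.144, 0.001, 0.0]
force: [0.2, -0.2, 0.1]
finger_gap: 0.501
gripper_force: 0.0
```

```bash
python3 - <<'E'
from h import *
a=manip.snapshot("side")["img"][180:330,230:430]; b=manip.snapshot("wrist")["img"]
a=cv2.resize(a,(400,300)); b=cv2.resize(b,(400,300))
cv2.imwrite("pics/near.png",np.hstack([a,b])[:,:,::-1]); print(manip.sense()["force"])
E
```

```text
[ 0.39613525 -0.42922402  0.21874598]
```

View pics/near.png

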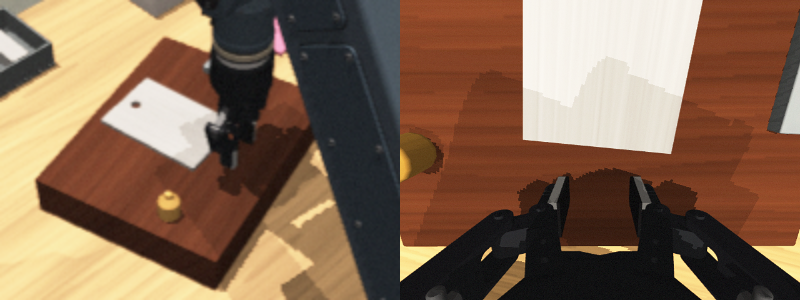

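The wrist view shows the two fingertips, at (560,190) and (640,190), behind the plate's rear edge at (525–672, 140–153) and centred on it. The side view shows them clear of the bob. Next I'll feel for the block top.

Call:
move_arm:
  increments:
    - [[0,0,0,-0.001,0],[0,0,0,-0.001,0],[0,0,0,-0.001,0],[0,0,0,0,0],[0,0,0,0,0]]

```text
t: 3.95
tcp_pos: [0.4527, 0.0477, 0.0602]
tool_rot: [0.99, 0.144, -0.0, -0.0]
force: [0.5, -0.2, 1.0]
finger_gap: 0.502
gripper_force: 0.0
```

Call:
move_arm:
  increments:
    - [[0,0,0,-0.001,0],[0,0,0,0,0],[0,0,0,0,0]]

```text
t: 4.25
tcp_pos: [0.4528, 0.0477, 0.0593]
tool_rot: [0.99, 0.144, -0.0, -0.0]
force: [0.5, 0.3, -0.3]
finger_gap: 0.495
gripper_force: 0.0
```

Call:
move_arm:
  increments:
    - [[0,0,0,-0.001,0],[0,0,0,0,0],[0,0,0,0,0]]

```text
t: 4.55
tcp_pos: [0.4528, 0.0477, 0.0583]
tool_rot: [0.99, 0.144, -0.0, -0.0]
force: [-0.1, -0.6, 0.5]
finger_gap: 0.493
gripper_force: 0.0
```

Call:
move_arm:
  increments:
    - [[0,0,0,-0.001,0],[0,0,0,0,0],[0,0,0,0,0]]

```text
t: 4.85
tcp_pos: [0.4528, 0.0477, 0.0582]
tool_rot: [0.99, 0.144, 0.0, 0.0]
force: [-1.4, 0.1, 9.6]
finger_gap: 0.502
gripper_force: 4.6
```

Call:
move_arm:
  increments:
    - [[0,0,0,-0.001,0],[0,0,0,0,0],[0,0,0,0,0]]

```text
t: 5.15
tcp_pos: [0.4528, 0.0477, 0.0581]
tool_rot: [0.99, 0.144, 0.001, 0.0]
force: [-2.9, -0.3, 19.1]
finger_gap: 0.506
gripper_force: 9.6
```

Call:
move_arm:
  increments:
    - [[0,0,0,-0.001,0],[0,0,0,0,0],[0,0,0,0,0]]

```text
t: 5.45
tcp_pos: [0.4529, 0.0477, 0.058]
tool_rot: [0.99, 0.144, 0.001, 0.0]
force: [-4.5, 0.3, 29.2]
finger_gap: 0.504
gripper_force: 14.6
```

Call:
move_arm:
  increments:
    - [[0,0,0,0.005,0],[0,0,0,0,0],[0,0.0048,0.0014,0,0],[0,0.0048,0.0014,0,0],[0,0.0048,0.0014,0,0],[0,0.0048,0.0014,0,0],[0,0,0,0,0]]

```text
t: 6.15
tcp_pos: [0.4717, 0.0535, 0.0599]
tool_rot: [0.99, 0.144, -0.001, -0.0]
force: [-0.9, -0.3, 0.2]
finger_gap: 0.502
gripper_force: 0.5
```

Call:
move_arm:
  increments:
    - [[0,0.0048,0.0014,0,0],[0,0.0048,0.0014,0,0],[0,0.0048,0.0014,0,0],[0,0.0048,0.0014,0,0],[0,0.0048,0.0014,0,0],[0,0.0048,0.0014,0,0],[0,0.0048,0.0014,0,0],[0,0.0048,0.0014,0,0]]

```text
t: 6.95
tcp_pos: [0.5105, 0.0647, 0.0603]
tool_rot: [0.99, 0.144, -0.0, -0.0]
force: [-2.2, -1.0, -1.2]
finger_gap: 0.499
gripper_force: 1.5
```

```bash
python3 - <<'E'
from h import *
s=manip.snapshot("top");i=s["img"]
c=biggest(plate_mask(i)); print("plate",rect(s,c,.066))
a=i[130:310,240:420].copy(); cv2.drawContours(a,[c-[240,130]],-1,(255,0,0),1)
b=manip.snapshot("wrist")["img"]
cv2.imwrite("pics/push1.png",np.hstack([cv2.resize(a,(400,400)),cv2.resize(b,(400,400))])[:,:,::-1])
E
```

```text
plate ((619.8511962890625, 97.0788345336914), (98.7764663696289, 102.1252670288086), [[558.0999755859375, 132.10000610351562], [586.9000244140625, 34.20000076293945], [681.5999755859375, 62.0], [652.7999877929688, 160.0]])
```

View pics/push1.png

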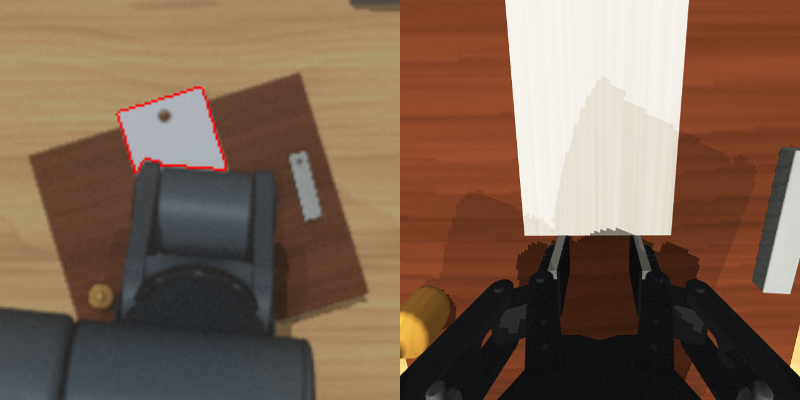

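Both fingers are on the rear edge and the plate is square at 16.4°. The overhang is about 17 mm, so about 32 mm of pushing remains.

Call:
move_arm:
  increments:
    - [[0,0.0048,0.0014,0,0],[0,0.0048,0.0014,0,0],[0,0.0048,0.0014,0,0],[0,0.0048,0.0014,0,0],[0,0.0048,0.0014,0,0],[0,0.0038,0.0011,0,0],[0,0.0019,0.0006,0,0],[0,0,0,0,0]]

```text
t: 7.85
tcp_pos: [0.5409, 0.0733, 0.0604]
tool_rot: [0.99, 0.144, 0.001, 0.0]
force: [-3.2, -0.3, 1.0]
finger_gap: 0.499
gripper_force: 1.4
```

Call:
move_arm:
  increments:
    - [[0,-0.01,-0.003,0,0],[0,-0.02,-0.006,0,0],[0,-0.01,-0.003,0.03,0],[0,0,0,0.04,0],[0,0,0,0.04,0],[0,-0.01,-0.04,0.03,0],[0,-0.011,-0.045,0,0],[0,-0.011,-0.045,0,0]]

```text
t: 8.65
tcp_pos: [0.4697, -0.0697, 0.2015]
tool_rot: [0.989, 0.145, 0.004, 0.002]
force: [0.6, -0.4, -0.1]
finger_gap: 0.497
gripper_force: 0.0
```

Call:
move_arm:
  increments:
    - [[0,-0.005,-0.045,0,0],[0,-0.005,-0.045,0,0],[0,-0.005,-0.045,0,0],[0,-0.005,-0.045,0,0],[0,-0.005,-0.045,0,0],[0,0,0,0,0],[0,0,0,0,0]]

```text
t: 9.35
tcp_pos: [0.4432, -0.2943, 0.1997]
tool_rot: [0.99, 0.143, 0.001, 0.0]
force: [-0.0, -0.2, -0.4]
finger_gap: 0.502
gripper_force: 0.0
```

```bash
python3 - <<'E'
from h import *
s=manip.snapshot("top");i=s["img"]
c=biggest(plate_mask(i)); print("plate",rect(s,c,.066))
print([(n,[(d["xyz"],d["confidence"]) for d in manip.mark_of(n,"top")]) for n in ("plate_end","block_edge")])
a=i[120:310,240:420].copy(); cv2.drawContours(a,[c-[240,120]],-1,(255,0,0),1)
cv2.imwrite("pics/end.png",cv2.resize(a,(560,590))[:,:,::-1])
E
```

```text
plate ((625.3795166015625, 98.50379943847656), (151.22206115722656, 102.10488891601562), [[538.2999877929688, 125.69999694824219], [567.5999755859375, 27.899999618530273], [712.5, 71.30000305175781], [683.2000122070312, 169.10000610351562]])
[('plate_end', [([0.3137, 0.3514, 0.0049], 0.76), ([0.6828, 0.5563, 0.005], 0.69), ([0.696, 0.1256, 0.058], 0.61), ([0.6384, -0.1815, 0.001], 0.56), ([0.2723, -0.2366, 0.0054], 0.56)]), ('block_edge', [])]
```

View pics/end.png

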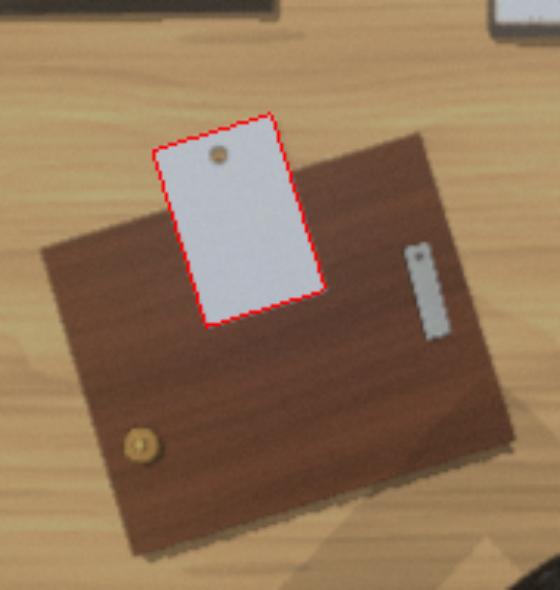

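The picture shows the plate flat and square to the edge, at about 16.7° against the block's 16.6°. The hole end at (153–272, 113–150) is about 49 mm past the far edge. The bob (142,445) and magnet (427,290) have not moved, and the arm is clear.

```bash
python3 -c "
from station import manip
print(manip.sign_off())"
```

```text
the job is handed in; nothing more can be done
None
```

I pushed the steel plate until its hole end stuck out about 49 mm past the far edge, square to it within about 1° by the top camera, left the bob and magnet in place and the arm clear, and handed the job in at about 9.5 s; the sign-off returned no verdict.

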